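# Fetch the snap cap from its bayonet keeper and press it home on the hub

## Task

The black snap cap with the wing grip is locked in the grey bayonet keeper: turn it anticlockwise (seen from above) until it comes free, lift it out, and press it down over the stud of the upright wheel hub until it clicks. Keep pressing after the click so that the cap sits square on the hub's rubber seal, and finish while still holding the cap and pressing it down with about 10 N; leave the other things on the bench where they are.

Things in the scene. Friction and masses are not known exactly. Their poses are not given: they have to be found in the camera images.
- cap: Loose black plastic snap cap, 40 to 85 g: round ribbed skirt 40 mm wide, closed top 32.5 mm above its underside, hollow below (bore 30 mm). On top a wing grip (upright fin) 36 mm long along the cap's x, 12 mm thick along its y, from 32 to 59 mm above the underside. Two bayonet lugs at the bottom along +x and -x (5 mm tall, 10 mm wide, 52 mm over the tips). Origin: centre of the underside; z up.
- cap_grip (a point): Point on the cap's axis 53 mm above its underside: put the TCP here to grip the wing across its 12 mm from above (the fingertips then end just above the cap's top).
- cap_bead (a point): Centre of the rounded snap bead inside the cap's bore, 6 mm above its underside; the opening through it is 19 mm wide.
- keeper: Grey plastic bayonet keeper, fixed: round base 84 mm wide, rim 68 mm wide outside, 56 mm inside, 21 mm high in all. Two tabs on its +x and -x sides, each reaching 30 degrees either side of that axis and in to 21.5 mm from the centre, hold the lugs down. The parked cap's wing (and lugs) lies along the keeper's x axis within 0.2 rad. Origin: centre of the underside, on the bench; z up.
- keeper_floor (a point): Centre of the keeper's floor, 10 mm above the bench, where the parked cap's underside stands. Its lugs are clear of the tabs when the cap's yaw relative to the keeper is 0.8 to 1.3 rad anticlockwise (aim at 1.07; half turns alike); stops end the turn at about 1.36 and, the other way, at about -0.3. Free, it lifts straight up and is clear when raised 20 mm.
- hub: Wheel hub, fixed upright in a dark round foot 88 mm wide. Aluminium flange 54 mm wide, top 42 mm above the bench; on it the black seal, and through that a steel stud 16 mm thick, tapering from 62 mm up to its 6 mm wide tip at 69 mm. Four small sprung balls stand out of the stud (24 mm over them) 59 mm above the bench: the cap's bead snaps over them, at any yaw. Origin: centre of underside; z up.
- hub_seat (a point): Top of the free seal on the stud's axis, 48 mm above the bench: where the centre of the cap's underside goes. With the underside 10 mm above it the bead meets the balls; the push rises to about 10 N (8 to 14) at 7 to 9 mm; about 5 to 6 mm above it comes the click, and the balls then draw the cap down (up to 9 N) to just above the seal, where that pull ends.
- seal: Black rubber seal, a ring 39 mm wide and 6 mm thick round the foot of the stud, which carries the cap's underside. It gives like a spring, 3 N per mm up to 4 mm (12 N), then is hard. Origin: centre of its underside, 42 mm above the bench when free.
- jar_balls: Bystander: small clear jar of parts with a white lid, 56 mm wide, 76 mm tall. Origin under its centre.
- bearing_cup: Bystander: silver stepped bearing cup, 45 mm wide, 19 mm tall. Origin under its centre.
- rubber_cap: Bystander: plain black rubber end cap, 31 mm wide, 11 mm tall, no grip. Origin under its centre.
- cap_lug (a point): Tip of the cap's lug on its own +x side, 26 mm from the cap's axis and 3 mm above its underside; parked, it lies under the tab on the keeper's +x side.

How it is judged:
On the way, in this order (a step that is already met when the one before it is completed fails the run):
1. the cap is turned free and held up, its underside more than 45 mm above the keeper's underside (z of cap in the frame of keeper above 0.045 m and contact force between the fingers and cap above 1 N), for 0.1 s.
2. the cap has clicked over the balls: its underside less than 3 mm above the free seal, on the stud's axis (z of cap in the frame of hub_seat below 0.003 m and horizontal distance between cap and hub_seat below 0.005 m and angle between the z axis of cap and the z axis of hub, either way round below 0.12 rad), for 0.1 s.
At the end, for the whole second after the job is handed in: The cap is home on the hub: upright within 0.1 rad, within 4 mm of the stud's axis, its underside no higher than the free seal's top, at rest; all through the last second the fingers hold it (over 5 N on the cap) and it bears on the seal with over 5 N (z of cap in the frame of hub_seat below 0 m and horizontal distance between cap and hub_seat below 0.004 m and angle between cap's own z axis and vertical below 0.1 rad and contact force between cap and seal above 5 N and contact force between the fingers and cap above 5 N and linear speed of cap below 0.02 m/s); the arm keeps its last pose, push and grip.
It fails at once if the jar, bearing cup or rubber cap is moved by more than 25 mm (distance of any of jar_balls, bearing_cup, rubber_cap from where it was at the start of the episode above 0.025 m).
It fails at once if the parked cap is forced clockwise past its stop (this lug tip over 14 mm to the keeper's -y side while still in the keeper) (y of cap_lug in the frame of keeper below -0.014 m and horizontal distance between cap and keeper below 0.02 m and z of cap in the frame of keeper below 0.018 m).
It also fails if it takes over 45 s, if anything falls off the work surface, if the arm or the gripper's body presses on something with over 40 N, if the wrist force passes 120 N, or if a joint passes its speed limit or range.

## Robot

A 7-joint arm with a two-finger parallel gripper is mounted at the origin on a cart in front of the work surface, level with it; the furniture and walls round the work are solid. World frame = base frame: x ahead of the robot, y to its left, z up, the work surface at z = 0. Lengths are in m, angles in rad, forces in N, time in s.
With the tool pointing down it reaches from about 0.425 to 0.925 m from the base axis. Payload 6.8 kg.
Tool frame: the origin (TCP) lies between the finger pads, 19 mm behind the fingertips; this is the grasp point; z points along the fingers, y is the direction in which the jaws open and shut (so a half turn about z gives the same grasp; the last joint's range is limited). The gripper opens to 85 mm and grips with 20 to 120 N. Pads are 22 mm wide; open, the fingers measure 114 mm over their backs; the gripper's body (76 mm by 85 mm) begins 54 mm behind the grasp point. The pads swing forward as they close: fully open they stand 13 mm farther back than shut.
Start: joints at [1.093, 0.477, 0.022, 1.555, -0.011, 1.109, -0.083], TCP at [0.244, -0.629, 0.25] pointing down, gripper open.
Joint ranges: [-2.96, 2.96], [-0.34, 2.1], [-1.41, 1.46], [0.24, 2.44], [-1.37, 4.51], [0.17, 1.92], [-2.96, 2.96]. Speed limits (rad/s): [2.39, 2.39, 3.14, 3.14, 3.14, 3.14, 3.14].

## Interface

Orientations are given as a unit quaternion [w, x, y, z].
In Python, from rig import * gives the robot as it stands.
- The arm moves only by the shell command python3 -m inch 'ROWS' [FORCE]. ROWS is JSON, a list of rows, each an object of numbers: "tx", "ty", "tz": the shift along the tool's x, y, z in cm; "rx", "ry", "rz": the turn, a rotation vector about the tool's x, y, z in degrees; "hand": the closure, from 0 (fully open) to 1 (shut). A call has 1 to 20 rows; each row is the pose to reach, as a shift and turn from the pose commanded when the call began, along the tool's axes at that moment; what a row does not reach only later rows make up. A row lasts 1/10 s, in which the tool goes at most 50 mm and 8.59 degrees, less where a joint would pass 70% of its speed; a pose out of reach is approached as far as the arm can. A call with a gripper value outside its range is refused whole. The fingers move at their own pace and stop on an object; FORCE is the grip in N (left out, the last holds). Time passes only in rows, so rows that repeat a pose let the fingers close. It gives the time, the measured TCP pose, the force and the opening at its end, in the units of the state.
- sense(): the state, without advancing time (a new reading comes with each control period).
- snapshot(name): name is "scene" or "top" or "wrist"; returns the picture (420x560x3 uint8, red, green, blue); there is no depth.
- get_calibration(name): a dict with "intrinsics" (3x3 intrinsics, pixels), "k1" (the pictures are not rectified: a ray, as slopes to the right and down, at radius r is drawn at 1 + k1 r^2 times it, then the intrinsics apply), "extrinsics" (4x4, takes a point from world to camera coordinates); the wrist camera has in their place "T_tool_cam" (4x4, takes a point from camera to tool coordinates, whose origin is the TCP and whose axes are the flange's). Camera axes: x right, y down, z forward; pixel columns grow to the right and rows downward; lengths in m; the calibration is good to about 2 mm. A picture is of the moment at which its call begins: read the wrist's pose just before it. get_calibration takes no time and is no camera call.
- hand_in(): hands the job in, once; it reports no verdict.
The state is a dict: "clock": time; "qpos": joint angles; "qd": joint speeds; "joint_torque": joint torques, N m; "position": TCP position; "eef_rot": TCP orientation; "contact_force": force on the tool from outside, world axes, zero at the start; "ft_torque": the same for the moment, N m; "finger_gap": opening from 0.0 (shut) to 1.0 (fully open).
Only numpy, scipy, OpenCV 4.12 (cv2) and the standard library are available. Lean on these libraries where they do the work, as an engineer would, in place of code of your own. Each camera call takes 0.05 s, during which the arm holds its last target.

## Working session

There is one attempt and no reset: what is moved stays moved. The work goes in short steps, Python scripts to look and compute and a shell command to move; the robot and the scene stay as the last step left them, time stands still between calls to the robot, and variables do not carry over. Pictures are saved under pics/ and viewed, and the job is handed in when it is done.

```bash
ls; mkdir -p pics
python3 - <<'E'
from rig import *
import cv2, numpy as np
np.set_printoptions(precision=4,suppress=True)
s=sense(); print({k:np.round(v,4) for k,v in s.items()})
for n in ["scene","top","wrist"]:
    c=get_calibration(n); print(n,c)
for n in ["scene","top"]:
    im=snapshot(n); cv2.imwrite(f"pics/{n}0.png",im[...,::-1])
E
```

```text
pics
{'clock': np.float64(0.0), 'qpos': array([ 1.0929,  0.4778,  0.0223,  1.5565, -0.0115,  1.1093, -0.0831]), 'qd': array([ 0.0028,  0.0011, -0.0002, -0.0003, -0.0002,  0.001 , -0.0008]), 'joint_torque': array([ -0.    , -59.6453,   1.6081, -28.1197,   0.0125,   0.0094,
         0.    ]), 'position': array([ 0.2437, -0.6289,  0.249 ]), 'eef_rot': array([-0.0009,  0.983 ,  0.1839, -0.0002]), 'contact_force': array([0.3628, 0.7388, 0.1456]), 'ft_torque': array([-0.0064,  0.0306,  0.0189]), 'finger_gap': np.float64(1.0037)}
scene {'intrinsics': array([[449.2211,   0.    , 276.4462],
       [  0.    , 449.2211, 205.1539],
       [  0.    ,   0.    ,   1.    ]]), 'k1': -0.10337184682576889, 'extrinsics': array([[-0.6945, -0.7193,  0.0143,  0.3894],
       [-0.5507,  0.5188, -0.6539,  0.3358],
       [ 0.463 , -0.462 , -0.7564,  0.7167],
       [ 0.    ,  0.    ,  0.    ,  1.    ]])}
top {'intrinsics': array([[460.5897,   0.    , 279.9744],
       [  0.    , 460.5897, 197.6133],
       [  0.    ,   0.    ,   1.    ]]), 'k1': -0.13159310670317276, 'extrinsics': array([[ 0.0528, -0.9986, -0.0016, -0.021 ],
       [-0.9735, -0.0511, -0.2228,  0.552 ],
       [ 0.2224,  0.0133, -0.9749,  0.9536],
       [ 0.    ,  0.    ,  0.    ,  1.    ]])}
wrist {'intrinsics': array([[306.8172,   0.    , 279.3745],
       [  0.    , 306.8172, 211.0995],
       [  0.    ,   0.    ,   1.    ]]), 'k1': -0.013884054064132541, 'T_tool_cam': array([[-0.0009, -0.9556, -0.2947,  0.0752],
       [ 1.    , -0.0008, -0.0003,  0.0002],
       [ 0.    , -0.2947,  0.9556, -0.1248],
       [ 0.    ,  0.    ,  0.    ,  1.    ]])}
```

View pics/scene0.png

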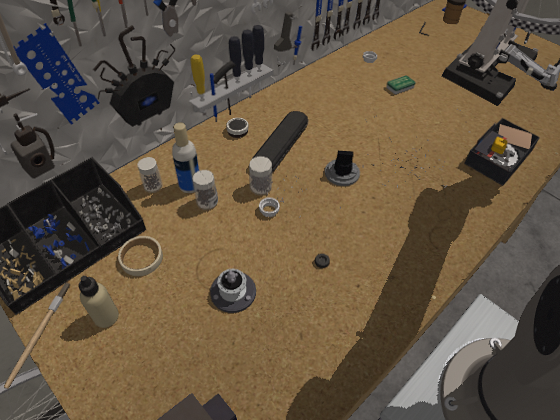

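View pics/top0.png

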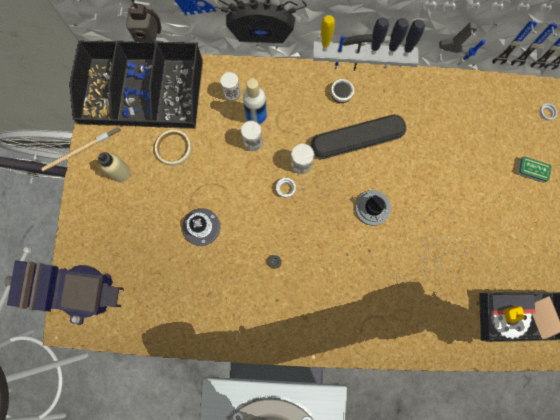

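The cap stands in the keeper at top-view (373,207) and scene (343,165). The hub is at top-view (201,226) and scene (233,287). The rubber cap, bearing cup and jar lie between them. Next I'll enlarge these areas.

```bash
cat > h.py <<'E'
from rig import *
import cv2, numpy as np
np.set_printoptions(precision=4,suppress=True)
from scipy.spatial.transform import Rotation as R
def und(c,px):
    K=c["intrinsics"]; d=np.array([(px[0]-K[0,2])/K[0,0],(px[1]-K[1,2])/K[1,1]])
    u=d.copy()
    for _ in range(20): u=d/(1+c["k1"]*(u@u))
    return np.array([u[0],u[1],1.])
def ray(name,px,state=None):
    c=get_calibration(name); u=und(c,px)
    if name=="wrist":
        q=state["eef_rot"]; Rt=R.from_quat([q[1],q[2],q[3],q[0]]).as_matrix(); T=c["T_tool_cam"]
        return Rt@T[:3,3]+state["position"], Rt@T[:3,:3]@u
    E=c["extrinsics"]; return -E[:3,:3].T@E[:3,3], E[:3,:3].T@u
def onz(name,px,z,state=None):
    o,d=ray(name,px,state); return o+d*(z-o[2])/d[2]
def proj(name,p,state=None):
    c=get_calibration(name)
    if name=="wrist":
        q=state["eef_rot"]; Rt=R.from_quat([q[1],q[2],q[3],q[0]]).as_matrix(); T=c["T_tool_cam"]
        pt=Rt.T@(np.array(p)-state["position"]); pc=T[:3,:3].T@(pt-T[:3,3])
    else:
        E=c["extrinsics"]; pc=E[:3,:3]@p+E[:3,3]
    s=pc[:2]/pc[2]; s=s*(1+c["k1"]*(s@s)); K=c["intrinsics"]
    return np.array([K[0,0]*s[0]+K[0,2],K[1,1]*s[1]+K[1,2]])
E
python3 - <<'E'
from h import *
t=cv2.imread("pics/top0.png"); s=cv2.imread("pics/scene0.png")
def crop(im,x,y): return cv2.resize(im[y-30:y+30,x-40:x+40],(400,300),interpolation=cv2.INTER_CUBIC)
cv2.imwrite("pics/crops.png",np.vstack([np.hstack([crop(t,373,207),crop(t,201,226)]),np.hstack([crop(s,343,168),crop(s,233,287)])]))
for n,a,b in [("top",(373,207),(201,226)),("scene",(343,175),(233,290))]:
    print(n,onz(n,a,0.02),onz(n,b,0.042))
E
```

```text
top [ 0.5511 -0.2062  0.02  ] [0.4829 0.1808 0.042 ]
scene [ 0.5349 -0.1888  0.02  ] [0.4685 0.1992 0.042 ]
```

View pics/crops.png

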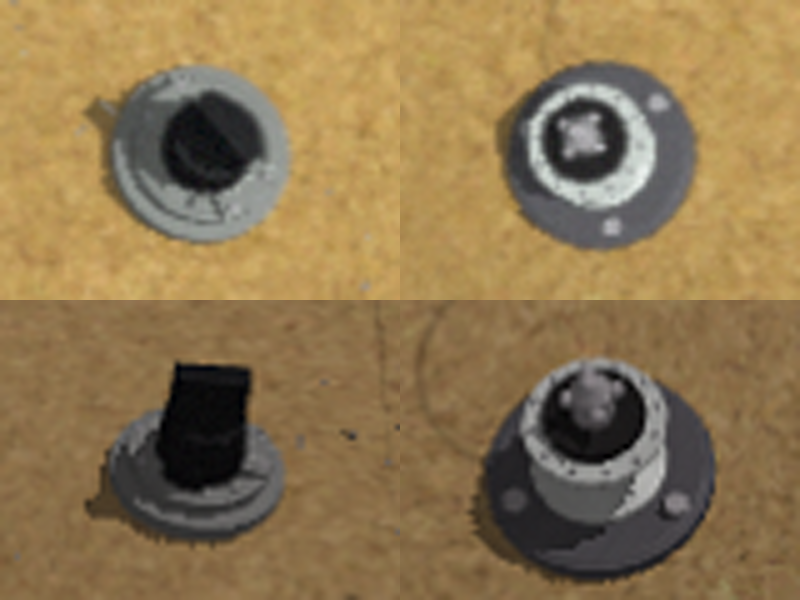

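```bash
cat >> h.py <<'E'
def plan(target,yaw):
    "rows' numbers to go to target with tool down, tool x at world yaw"
    s=sense(); q=s["eef_rot"]; M=R.from_quat([q[1],q[2],q[3],q[0]]).as_matrix()
    t=M.T@(np.array(target)-s["position"])*100
    x=np.array([np.cos(yaw),np.sin(yaw),0]); z=np.array([0,0,-1.]); D=np.c_[x,np.cross(z,x),z]
    rv=R.from_matrix(M.T@D).as_rotvec()*180/np.pi
    print("t cm",np.round(t,2),"r deg",np.round(rv,2)," cur yaw",np.round(np.arctan2(M[1,0],M[0,0]),4))
E
python3 - <<'E'
from h import *
print(onz("top",(373,207.6),0.005),onz("scene",(339.5,175),0.01))
print(onz("top",(201,227),0.005),onz("scene",(233,291),0.01))
plan([0.548,-0.2,0.22],0.78)
E
```

```text
[ 0.5529 -0.2092  0.005 ] [ 0.5461 -0.1912  0.01  ]
[0.4863 0.1874 0.005 ] [0.4823 0.19   0.01  ]
t cm [ 43.87 -28.99   2.96] r deg [ -0.1   -0.01 -23.5 ]  cur yaw 0.3698
```

```bash
python3 -m inch '[{"tx":44,"ty":-29,"tz":3,"rz":-23.5},{"tx":44,"ty":-29,"tz":3,"rz":-23.5},{"tx":44,"ty":-29,"tz":3,"rz":-23.5},{"tx":44,"ty":-29,"tz":3,"rz":-23.5},{"tx":44,"ty":-29,"tz":3,"rz":-23.5},{"tx":44,"ty":-29,"tz":3,"rz":-23.5},{"tx":44,"ty":-29,"tz":3,"rz":-23.5},{"tx":44,"ty":-29,"tz":3,"rz":-23.5},{"tx":44,"ty":-29,"tz":3,"rz":-23.5},{"tx":44,"ty":-29,"tz":3,"rz":-23.5},{"tx":44,"ty":-29,"tz":3,"rz":-23.5},{"tx":44,"ty":-29,"tz":3,"rz":-23.5},{"tx":44,"ty":-29,"tz":3,"rz":-23.5},{"tx":44,"ty":-29,"tz":3,"rz":-23.5}]'
python3 - <<'E'
from h import *
s=sense(); print(s["clock"],s["position"],s["eef_rot"],s["qpos"])
im=snapshot("wrist"); cv2.imwrite("pics/w1.png",im[...,::-1]); np.save("w1.npy",np.r_[s["position"],s["eef_rot"]])
plan([0.548,-0.2,0.22],0.78)
E
```

```text
0.1 [ 0.2438 -0.6289  0.2491] [-0.0008  0.983   0.1839 -0.0002] [ 1.0929  0.4777  0.0223  1.5564 -0.0115  1.1093 -0.0831]
t cm [ 43.87 -29.     2.96] r deg [ -0.08  -0.01 -23.5 ]  cur yaw 0.3698$[0]: bad value
```

View pics/w1.png

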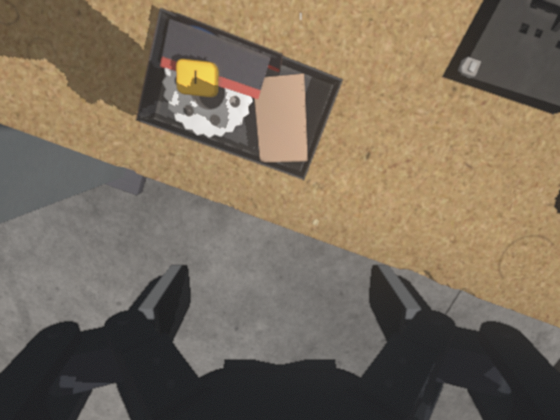

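The wrist view still shows the parts tray at the start position. The call was refused because the row was incomplete, so I'll give every field.

```bash
python3 -m inch '[{"tx":4,"ty":-2.5,"tz":0,"rx":0,"ry":0,"rz":0,"hand":0}]'; python3 -m inch --help | head -20
```

```text
clock: 0.25
position: [0.2662, -0.5958, 0.2493]
eef_rot: [0.001, 0.984, 0.179, -0.002]
contact_force: [0.9, -0.7, 0.0]
finger_gap: 1.0invalid input: not JSON, or not a number
```

```bash
python3 -m inch '[{"tx":40,"ty":-26.5,"tz":3,"rx":0,"ry":0,"rz":-23.5,"hand":0},{"tx":40,"ty":-26.5,"tz":3,"rx":0,"ry":0,"rz":-23.5,"hand":0},{"tx":40,"ty":-26.5,"tz":3,"rx":0,"ry":0,"rz":-23.5,"hand":0},{"tx":40,"ty":-26.5,"tz":3,"rx":0,"ry":0,"rz":-23.5,"hand":0},{"tx":40,"ty":-26.5,"tz":3,"rx":0,"ry":0,"rz":-23.5,"hand":0},{"tx":40,"ty":-26.5,"tz":3,"rx":0,"ry":0,"rz":-23.5,"hand":0},{"tx":40,"ty":-26.5,"tz":3,"rx":0,"ry":0,"rz":-23.5,"hand":0},{"tx":40,"ty":-26.5,"tz":3,"rx":0,"ry":0,"rz":-23.5,"hand":0},{"tx":40,"ty":-26.5,"tz":3,"rx":0,"ry":0,"rz":-23.5,"hand":0},{"tx":40,"ty":-26.5,"tz":3,"rx":0,"ry":0,"rz":-23.5,"hand":0},{"tx":40,"ty":-26.5,"tz":3,"rx":0,"ry":0,"rz":-23.5,"hand":0},{"tx":40,"ty":-26.5,"tz":3,"rx":0,"ry":0,"rz":-23.5,"hand":0},{"tx":40,"ty":-26.5,"tz":3,"rx":0,"ry":0,"rz":-23.5,"hand":0}]'
python3 - <<'E'
from h import *
s=sense(); print(s["clock"],s["position"],s["eef_rot"],s["qpos"])
im=snapshot("wrist"); cv2.imwrite("pics/w2.png",im[...,::-1]); np.save("w2.npy",np.r_[s["position"],s["eef_rot"]])
plan([0.548,-0.2,0.22],0.78)
E
```

```text
clock: 1.55
position: [0.5485, -0.2015, 0.2198]
eef_rot: [0.0, 0.925, 0.379, -0.001]
contact_force: [-0.5, 0.3, -0.1]
finger_gap: 0.998
1.55 [ 0.5485 -0.2015  0.2198] [ 0.0002  0.9253  0.3792 -0.0005] [ 0.4427  0.3733 -0.251   1.7951  0.1098  0.9874 -0.6454]
t cm [ 0.09 -0.16 -0.01] r deg [ 0.    0.06 -0.16]  cur yaw 0.7772
```

View pics/w2.png

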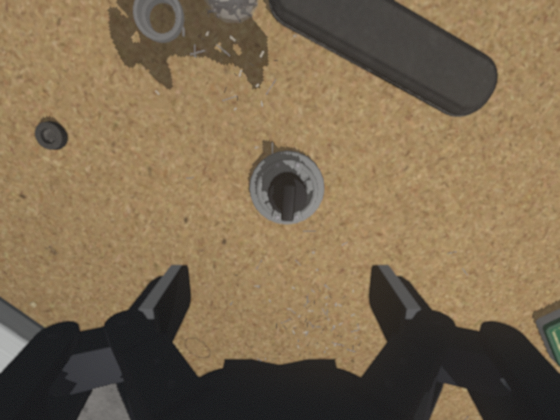

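Run:
```python
from h import *
im=cv2.imread("pics/w2.png")
c=im[142:232,226:346]; b=cv2.resize(c,None,fx=6.6,fy=6.6,interpolation=cv2.INTER_CUBIC)
b=np.clip(b.astype(float)*1.6,0,255).astype(np.uint8)
cv2.imwrite("pics/w2c.png",b)
# base disc by grey mask (low saturation)
hsv=cv2.cvtColor(im,cv2.COLOR_BGR2HSV); m=(hsv[...,1]<70).astype(np.uint8); m[:142]=0;m[232:]=0;m[:,:226]=0;m[:,346:]=0
m=cv2.morphologyEx(m,cv2.MORPH_OPEN,np.ones((3,3)))
cs,_=cv2.findContours(m,cv2.RETR_EXTERNAL,cv2.CHAIN_APPROX_NONE)
k=max(cs,key=cv2.contourArea); h=cv2.convexHull(k); print(cv2.fitEllipse(h),cv2.boundingRect(k))
v=np.load("w2.npy"); s={"position":v[:3],"eef_rot":v[3:]}
e=cv2.fitEllipse(h); print(onz("wrist",e[0],0.0075,s))
```

```text
((285.7218017578125, 185.22665405273438), (73.24797058105469, 79.85843658447266), 160.33511352539062) (249, 144, 75, 81)
[ 0.5544 -0.2057  0.0075]
```

View pics/w2c.png

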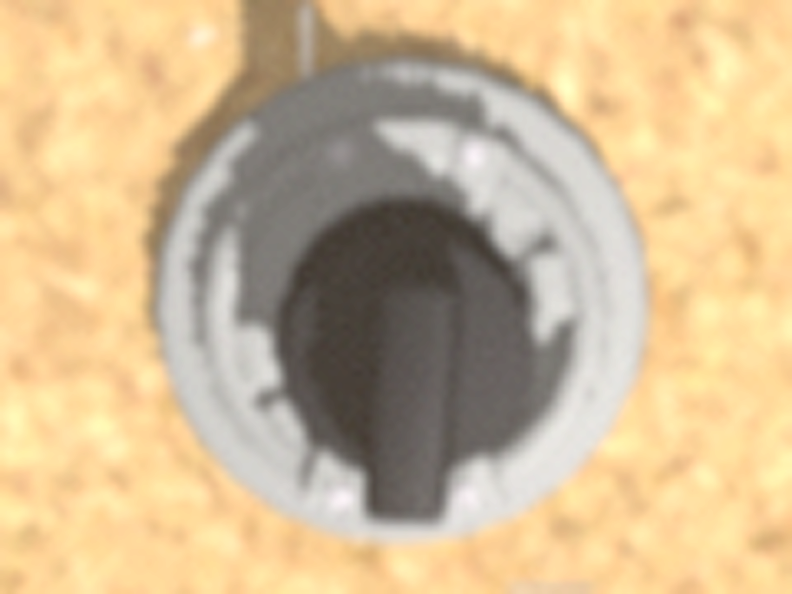

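Run:
```python
from h import *
v=np.load("w2.npy"); s={"position":v[:3],"eef_rot":v[3:]}
f=lambda x,y,z: onz("wrist",(226+(x+.5)/6.6-.5,142+(y+.5)/6.6-.5),z,s)
c=f(403,299,0.006); print("base",c)
for z in (0.004,0.008): print(np.linalg.norm(f(158,299,z)-f(648,299,z)))
r=[f(342,498,.021),f(470,497,.021),f(475,152,.021),f(342,152,.021)]
print("rivets",r, "mean",np.mean(r,0)); d=(r[2]+r[3]-r[0]-r[1]); print("keeper yaw",np.arctan2(d[1],d[0]), "span",np.linalg.norm(d)/2)
d=(r[3]-r[2]+r[0]-r[1]); print("perp yaw", np.arctan2(d[1],d[0])-np.pi/2)
# wing: edges at near end bottom
L1,R1=f(367,518,.069),f(440,518,.069); L2,R2=f(387,300,.069),f(455,300,.069)
print("wing end -x",(L1+R1)/2,np.linalg.norm(L1-R1),"upper",(L2+R2)/2)
for k in [((367,518),(387,300)),((440,518),(455,300))]:
    a,b=f(*k[0],.069),f(*k[1],.069); d=b-a; print("edge yaw",np.arctan2(d[1],d[0]),np.linalg.norm(d))
# predicted px
for xy in [c]:
  for yw in (.78,):
    for L in(-.018,.018):
      for zz in (.069,.042):
        p=proj("wrist",[xy[0]+L*np.cos(yw),xy[1]+L*np.sin(yw),zz],s); print(L,zz,(p-[226,142])*6.6)
```

```text
base [ 0.5536 -0.208   0.006 ]
0.08422507458285623
0.0832357995802398
rivets [array([ 0.5243, -0.2223,  0.021 ]), array([ 0.5396, -0.2375,  0.021 ]), array([ 0.5808, -0.1967,  0.021 ]), array([ 0.5659, -0.1815,  0.021 ])] mean [ 0.5527 -0.2095  0.021 ]
keeper yaw 0.7774025811333355 span 0.058138105050470616
perp yaw 0.7813112148986301
wing end -x [ 0.54   -0.2198  0.069 ] 0.010492874479326657 upper [ 0.5643 -0.1989  0.069 ]
edge yaw 0.6919901599805038 0.03214160354833984
edge yaw 0.7241770007864137 0.03206992759897941
-0.018 0.069 [409.2214 515.2318]
-0.018 0.042 [404.7457 459.4144]
0.018 0.069 [410.5701 269.1553]
0.018 0.042 [405.8219 232.1429]
```

The keeper centre is about (0.553, -0.208). The rivets and the base disc agree, and the 84 mm base width checks out. Keeper yaw is 0.78 and wing yaw about 0.70, and the wing's end also fits a cap at the keeper's centre.

Run:
```python
from h import *
plan([0.5535,-0.208,0.064],0.71)
```

```text
t cm [-0.06  0.79 15.59] r deg [0.01 0.06 3.85]  cur yaw 0.7772
```

```bash
python3 -m inch '[{"tx":-0.05,"ty":0.8,"tz":5,"rx":0,"ry":0,"rz":3.8,"hand":0},{"tx":-0.05,"ty":0.8,"tz":9,"rx":0,"ry":0,"rz":3.8,"hand":0},{"tx":-0.05,"ty":0.8,"tz":12,"rx":0,"ry":0,"rz":3.8,"hand":0},{"tx":-0.05,"ty":0.8,"tz":14,"rx":0,"ry":0,"rz":3.8,"hand":0},{"tx":-0.05,"ty":0.8,"tz":15.5,"rx":0,"ry":0,"rz":3.8,"hand":0},{"tx":-0.05,"ty":0.8,"tz":15.5,"rx":0,"ry":0,"rz":3.8,"hand":0},{"tx":-0.05,"ty":0.8,"tz":15.5,"rx":0,"ry":0,"rz":3.8,"hand":0}]'
python3 - <<'E'
from h import *
plan([0.5535,-0.208,0.064],0.71)
im=snapshot("wrist"); cv2.imwrite("pics/w3.png",im[...,::-1]); 
im=snapshot("top"); cv2.imwrite("pics/t3.png",cv2.resize(im[157:257,303:443,::-1],None,fx=5,fy=5))
E
```

```text
clock: 2.3
position: [0.5549, -0.2068, 0.0656]
eef_rot: [0.0, 0.937, 0.349, 0.0]
contact_force: [0.3, 0.4, 0.7]
finger_gap: 1.001
t cm [-0.19  0.    0.16] r deg [ 0.04 -0.01  0.15]  cur yaw 0.7126
```

View pics/w3.png

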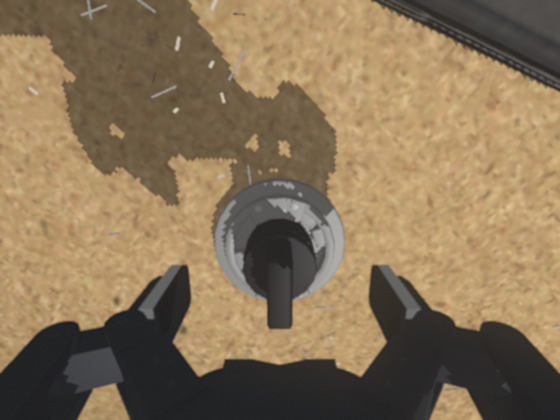

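The wing at column 280 (rows 235–327) is centred between the fingers and parallel to the pads. I'll close on it.

```bash
python3 -m inch '[{"tx":-0.15,"ty":0,"tz":0.1,"rx":0,"ry":0,"rz":0,"hand":0},{"tx":-0.15,"ty":0,"tz":0.1,"rx":0,"ry":0,"rz":0,"hand":1},{"tx":-0.15,"ty":0,"tz":0.1,"rx":0,"ry":0,"rz":0,"hand":1},{"tx":-0.15,"ty":0,"tz":0.1,"rx":0,"ry":0,"rz":0,"hand":1},{"tx":-0.15,"ty":0,"tz":0.1,"rx":0,"ry":0,"rz":0,"hand":1},{"tx":-0.15,"ty":0,"tz":0.1,"rx":0,"ry":0,"rz":0,"hand":1},{"tx":-0.15,"ty":0,"tz":0.1,"rx":0,"ry":0,"rz":0,"hand":1},{"tx":-0.15,"ty":0,"tz":0.1,"rx":0,"ry":0,"rz":0,"hand":1}]' 60
python3 - <<'E'
from h import *
s=sense();print(s["ft_torque"],s["qpos"]); plan([0.5535,-0.208,0.064],0.78+1.07)
E
```

```text
clock: 3.2
position: [0.5536, -0.207, 0.064]
eef_rot: [0.0, 0.937, 0.349, 0.0]
contact_force: [-0.9, 0.1, 1.5]
finger_gap: 0.122
[ 0.0392 -0.0214  0.0315] [ 0.408   0.5816 -0.2044  1.8856  0.1758  0.6915 -0.7567]
t cm [-0.08  0.07  0.  ] r deg [  0.01  -0.   -65.11]  cur yaw 0.7137
```

Gripped. Now I'll turn it 65° anticlockwise, in increments.

```bash
python3 -m inch '[{"tx":0,"ty":0,"tz":0,"rx":0,"ry":0,"rz":-5,"hand":1},{"tx":0,"ty":0,"tz":0,"rx":0,"ry":0,"rz":-10,"hand":1},{"tx":0,"ty":0,"tz":0,"rx":0,"ry":0,"rz":-15,"hand":1},{"tx":0,"ty":0,"tz":0,"rx":0,"ry":0,"rz":-20,"hand":1},{"tx":0,"ty":0,"tz":0,"rx":0,"ry":0,"rz":-20,"hand":1}]'
python3 - <<'E'
from h import *
s=sense();print(s["ft_torque"],s["qpos"]); plan([0.5535,-0.208,0.064],0.78+1.07)
E
```

```text
clock: 3.7
position: [0.5536, -0.207, 0.064]
eef_rot: [-0.0, 0.862, 0.507, 0.0]
contact_force: [0.0, -0.1, 0.3]
finger_gap: 0.125
[ 0.0354 -0.0018 -0.0317] [ 0.4756  0.5908 -0.2935  1.8807  0.2507  0.7056 -0.4703]
t cm [-0.09  0.03  0.  ] r deg [  0.01  -0.01 -45.07]  cur yaw 1.0633
```

```bash
python3 -m inch '[{"tx":0,"ty":0,"tz":0,"rx":0,"ry":0,"rz":-6,"hand":1},{"tx":0,"ty":0,"tz":0,"rx":0,"ry":0,"rz":-12,"hand":1},{"tx":0,"ty":0,"tz":0,"rx":0,"ry":0,"rz":-18,"hand":1},{"tx":0,"ty":0,"tz":0,"rx":0,"ry":0,"rz":-24,"hand":1},{"tx":0,"ty":0,"tz":0,"rx":0,"ry":0,"rz":-30,"hand":1},{"tx":0,"ty":0,"tz":0,"rx":0,"ry":0,"rz":-36,"hand":1},{"tx":0,"ty":0,"tz":0,"rx":0,"ry":0,"rz":-42,"hand":1},{"tx":0,"ty":0,"tz":0,"rx":0,"ry":0,"rz":-45,"hand":1},{"tx":0,"ty":0,"tz":0,"rx":0,"ry":0,"rz":-45,"hand":1}]'
python3 - <<'E'
from h import *
s=sense();print(s["ft_torque"],s["qpos"]); plan([0.5535,-0.208,0.064],0.78+1.07)
im=snapshot("wrist"); cv2.imwrite("pics/w4.png",im[...,::-1]);
E
```

```text
clock: 4.6
position: [0.5534, -0.2073, 0.064]
eef_rot: [-0.0, 0.603, 0.797, -0.0]
contact_force: [-0.8, -0.3, 2.9]
finger_gap: 0.126
[-0.1503  0.2119 -0.0125] [ 0.6192  0.623  -0.4862  1.8705  0.4122  0.749   0.1789]
t cm [-0.07 -0.01  0.  ] r deg [-0.02 -0.   -0.23]  cur yaw 1.846
```

View pics/w4.png

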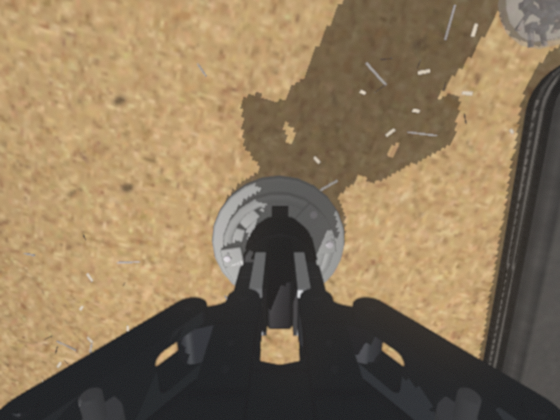

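The wing stays aligned between the pads, and a lug shows at (280,212) with the tabs now out to the sides. I'll lift gently first.

```bash
python3 -m inch '[{"tx":0,"ty":0,"tz":-0.3,"rx":0,"ry":0,"rz":0,"hand":1},{"tx":0,"ty":0,"tz":-0.6,"rx":0,"ry":0,"rz":0,"hand":1},{"tx":0,"ty":0,"tz":-0.9,"rx":0,"ry":0,"rz":0,"hand":1},{"tx":0,"ty":0,"tz":-0.9,"rx":0,"ry":0,"rz":0,"hand":1}]'
```

```text
clock: 5.05
position: [0.554, -0.2069, 0.0736]
eef_rot: [0.0, 0.603, 0.798, 0.0]
contact_force: [-0.7, -0.7, 0.1]
finger_gap: 0.128
```

```bash
python3 -m inch '[{"tx":0,"ty":0,"tz":-2,"rx":0,"ry":0,"rz":0,"hand":1},{"tx":0,"ty":0,"tz":-5,"rx":0,"ry":0,"rz":0,"hand":1},{"tx":0,"ty":0,"tz":-9,"rx":0,"ry":0,"rz":0,"hand":1},{"tx":0,"ty":0,"tz":-12,"rx":0,"ry":0,"rz":0,"hand":1},{"tx":0,"ty":0,"tz":-12,"rx":0,"ry":0,"rz":0,"hand":1},{"tx":0,"ty":0,"tz":-12,"rx":0,"ry":0,"rz":0,"hand":1}]'
python3 - <<'E'
from h import *
s=sense(); np.save("w5.npy",np.r_[s["position"],s["eef_rot"]])
im=snapshot("wrist"); cv2.imwrite("pics/w5.png",im[...,::-1]); 
im=snapshot("scene"); cv2.imwrite("pics/s5.png",im[...,::-1]); 
# hub: foot and flange fits in top0/scene0
v=onz("top",(201,227),0.008); print(v)
plan([0.48,0.188,0.19],0.9)
E
```

```text
clock: 5.65
position: [0.5538, -0.207, 0.1935]
eef_rot: [0.001, 0.603, 0.798, 0.0]
contact_force: [-0.2, 0.2, -1.9]
finger_gap: 0.125
[0.4858 0.1869 0.008 ]
t cm [39.97  3.82  0.21] r deg [-0.12 -0.01 54.32]  cur yaw 1.848
```

View pics/w5.png

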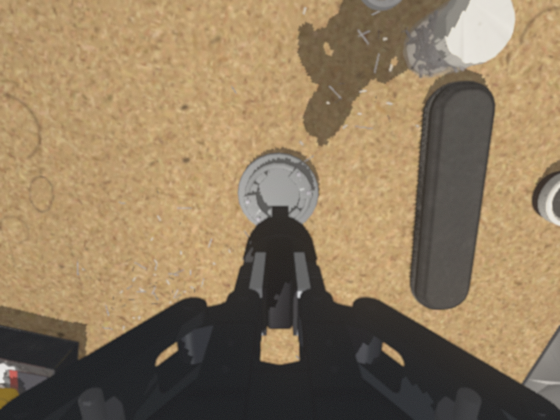

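View pics/s5.png

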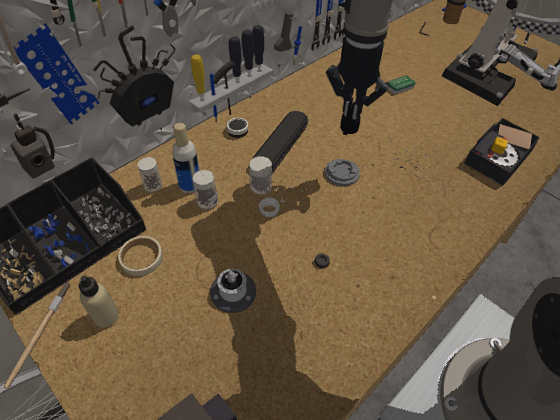

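The cap is up (underside about 0.14 m) and the keeper is empty. Next I'll move to 6 cm short of the hub, so the wrist camera looks almost straight down on it.

Run:
```python
from h import *
plan([0.5015,0.129,0.19],1.85)
```

```text
t cm [33.7   4.27  0.2 ] r deg [-0.1  -0.06 -0.11]  cur yaw 1.848
```

```bash
python3 -m inch '[{"tx":3,"ty":0.4,"tz":0,"rx":0,"ry":0,"rz":0,"hand":1},{"tx":8,"ty":1,"tz":0,"rx":0,"ry":0,"rz":0,"hand":1},{"tx":13,"ty":1.6,"tz":0,"rx":0,"ry":0,"rz":0,"hand":1},{"tx":18,"ty":2.3,"tz":0,"rx":0,"ry":0,"rz":0,"hand":1},{"tx":23,"ty":2.9,"tz":0,"rx":0,"ry":0,"rz":0,"hand":1},{"tx":28,"ty":3.5,"tz":0,"rx":0,"ry":0,"rz":0,"hand":1},{"tx":32,"ty":4,"tz":0,"rx":0,"ry":0,"rz":0,"hand":1},{"tx":33.7,"ty":4.3,"tz":0,"rx":0,"ry":0,"rz":0,"hand":1},{"tx":33.7,"ty":4.3,"tz":0,"rx":0,"ry":0,"rz":0,"hand":1},{"tx":33.7,"ty":4.3,"tz":0,"rx":0,"ry":0,"rz":0,"hand":1},{"tx":33.7,"ty":4.3,"tz":0,"rx":0,"ry":0,"rz":0,"hand":1}]'
python3 - <<'E'
from h import *
s=sense(); np.save("w6.npy",np.r_[s["position"],s["eef_rot"]]);print(s["position"],s["qpos"])
im=snapshot("wrist"); cv2.imwrite("pics/w6.png",im[...,::-1]); 
print(proj("wrist",[.4858,.187,.048],s))
E
```

```text
clock: 6.85
position: [0.5026, 0.1271, 0.1921]
eef_rot: [-0.0, 0.604, 0.797, -0.001]
contact_force: [-0.4, -0.3, -0.4]
finger_gap: 0.128
[0.5026 0.1271 0.1921] [ 0.1983  0.3693 -0.6881  1.9477  0.2912  0.926  -0.3595]
[279.7843 132.2683]
```

View pics/w6.png

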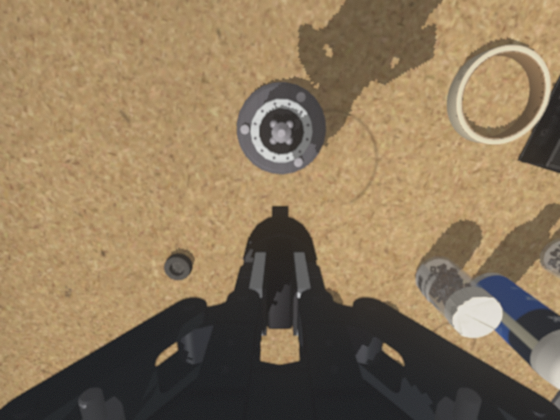

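The hub is at (281,130), its flange ring is bright and the stud shows clearly. I'll measure it.

Run:
```python
from h import *
im=cv2.imread("pics/w6.png")
x0,y0=230,75; c=im[y0:y0+105,x0:x0+105]
g=cv2.cvtColor(c,cv2.COLOR_BGR2GRAY); sat=cv2.cvtColor(c,cv2.COLOR_BGR2HSV)[...,1]
b=cv2.resize(c,None,fx=5.5,fy=5.5,interpolation=cv2.INTER_CUBIC); cv2.imwrite("pics/w6c.png",b)
v=np.load("w6.npy"); s={"position":v[:3],"eef_rot":v[3:]}
m=((g>120)&(sat<60)).astype(np.uint8)
m=cv2.morphologyEx(m,cv2.MORPH_CLOSE,np.ones((3,3)))
cs,hh=cv2.findContours(m,cv2.RETR_CCOMP,cv2.CHAIN_APPROX_NONE)
for k,q in zip(cs,hh[0]):
    if cv2.contourArea(k)>150:
        e=cv2.fitEllipse(k); p=np.array(e[0])+[x0,y0]; z=.042 if q[3]<0 else .048
        print("hole" if q[3]>=0 else "outer",p,e[1],onz("wrist",p,z,s))
m2=((sat<70)).astype(np.uint8)*255
m2=cv2.morphologyEx(m2,cv2.MORPH_OPEN,np.ones((5,5)))
k=max(cv2.findContours(m2,cv2.RETR_EXTERNAL,cv2.CHAIN_APPROX_NONE)[0],key=cv2.contourArea); e=cv2.fitEllipse(k);p=np.array(e[0])+[x0,y0];print("foot",p,e[1],onz("wrist",p,.006,s))
```

```text
outer [278.6711 134.4521] (17.53440284729004, 24.85936737060547) [0.4854 0.1847 0.042 ]
outer [278.5034 131.3555] (62.926368713378906, 67.29208374023438) [0.4846 0.1872 0.042 ]
hole [281.9301 130.5506] (46.55786895751953, 47.79779052734375) [0.4872 0.1889 0.048 ]
foot [280.9085 127.516 ] (88.38973999023438, 91.51974487304688) [0.4861 0.1898 0.006 ]
```

View pics/w6c.png

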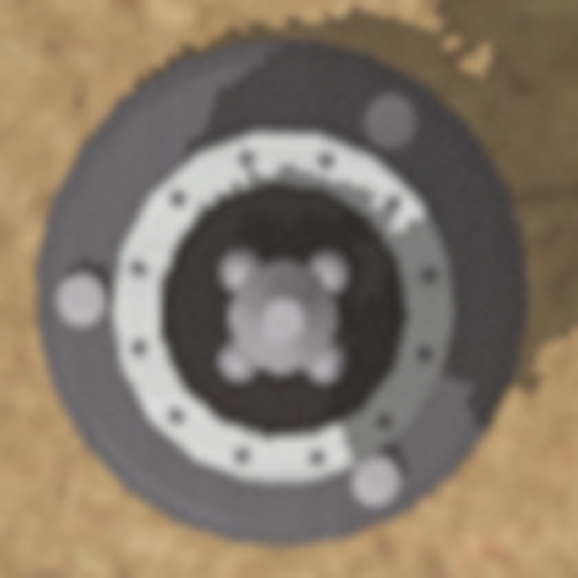

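Run:
```python
from h import *
v=np.load("w6.npy"); s={"position":v[:3],"eef_rot":v[3:]}
f=lambda x,y,z: onz("wrist",(230+(x+.5)/5.5-.5,75+(y+.5)/5.5-.5),z,s)
for n,a in dict(flange=(284,305,.042),seal=(283.5,311,.048),balls=(283,317,.059),tip=(283,320,.069),foot=(282,290,.006)).items(): print(n,f(*a))
print("flange w",np.linalg.norm(f(113,305,.042)-f(455,305,.042)),"seal",np.linalg.norm(f(162,311,.048)-f(405,311,.048)))
plan([0.487,0.188,.19],1.85)
```

```text
flange [0.4866 0.1889 0.042 ]
seal [0.4867 0.1882 0.048 ]
balls [0.4867 0.1878 0.059 ]
tip [0.4866 0.1878 0.069 ]
foot [0.486  0.1899 0.006 ]
flange w 0.0539645291889435 seal 0.03754102153147393
t cm [6.29 0.14 0.23] r deg [-0.08  0.03 -0.26]  cur yaw 1.8455
```

Run:
```python
from h import *
c=get_calibration("wrist");T=c["T_tool_cam"];K=c["intrinsics"]
def pt(p):
    pc=T[:3,:3].T@(np.array(p)-T[:3,3]); u=pc[:2]/pc[2]; u=u*(1+c["k1"]*(u@u)); return np.array([K[0,0]*u[0]+K[0,2],K[1,1]*u[1]+K[1,2]])
for dx in(-.002,0,.002):
  print(dx,"lug top edge",pt([.026+dx,0,.048]),"lug bot edge",pt([.026+dx,0,.053]),"skirt",pt([.02+dx,0,.0205]),pt([.02+dx,0,.053]),"wing -x top",pt([-.018+dx,0,-.006]),"+x",pt([.018+dx,0,-.006]))
im=cv2.imread("pics/w6.png"); b=im[195:335,235:325]; b=np.clip(b.astype(float)*2.5,0,255).astype(np.uint8)
cv2.imwrite("pics/w6d.png",cv2.resize(b,None,fx=4.2,fy=4.2,interpolation=cv2.INTER_CUBIC))
```

```text
-0.002 lug top edge [279.1117 207.211 ] lug bot edge [279.1353 204.8809] skirt [278.9706 233.8022] [279.1463 214.3724] wing -x top [278.8869 331.5636] +x [278.7722 260.7788]
0 lug top edge [279.1078 203.9292] lug bot edge [279.1316 201.6769] skirt [278.9655 230.1019] [279.1427 211.2285] wing -x top [278.881  327.9198] +x [278.7653 256.4998]
0.002 lug top edge [279.1039 200.626 ] lug bot edge [279.1279 198.4526] skirt [278.9605 226.3733] [279.139  208.0647] wing -x top [278.875  324.2442] +x [278.7584 252.1815]
```

View pics/w6d.png

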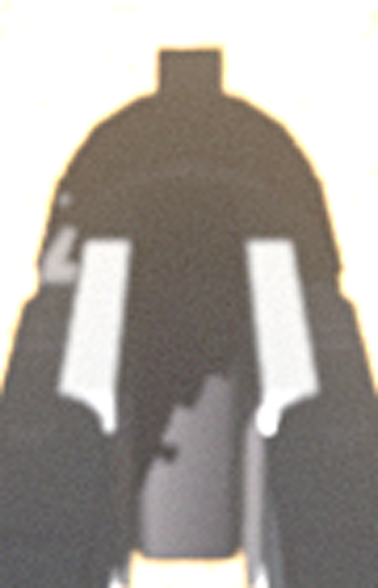

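The lug and skirt read about 3 mm behind nominal, while the wing's top reads about nominal. That could be a tilted cap or camera calibration, so I'll compare with w4, taken while the cap still stood flat on the keeper floor.

Run:
```python
from h import *
o=[]
for n in ("w4","w5","w6"):
    im=cv2.imread(f"pics/{n}.png"); b=im[195:335,235:325]; b=np.clip(b.astype(float)*2.5,0,255).astype(np.uint8)
    o.append(cv2.resize(b,None,fx=2.9,fy=4.2,interpolation=cv2.INTER_CUBIC))
cv2.imwrite("pics/cmp.png",np.hstack(o))
im=cv2.imread("pics/s5.png"); cv2.imwrite("pics/s5c.png",cv2.resize(np.clip(im[70:200,290:400]*2.,0,255).astype(np.uint8),None,fx=4.5,fy=4.5,interpolation=cv2.INTER_CUBIC))
```

```text
(no output)
```

View pics/cmp.png

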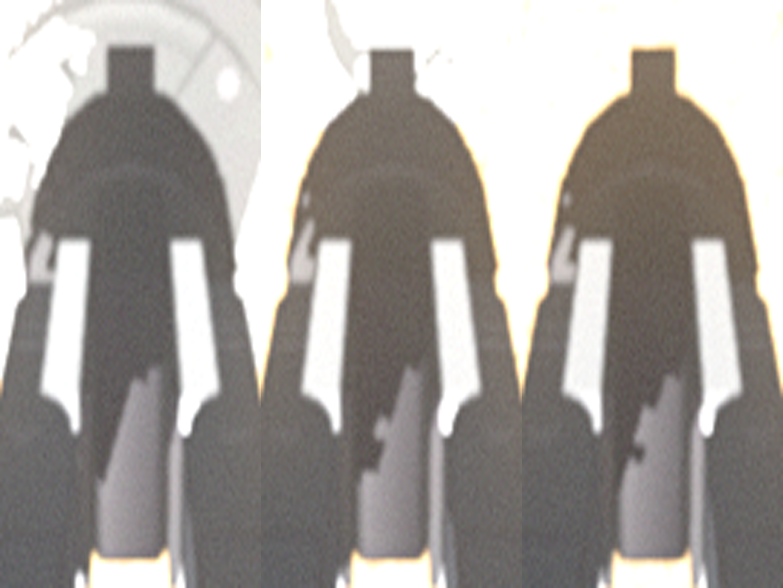

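View pics/s5c.png

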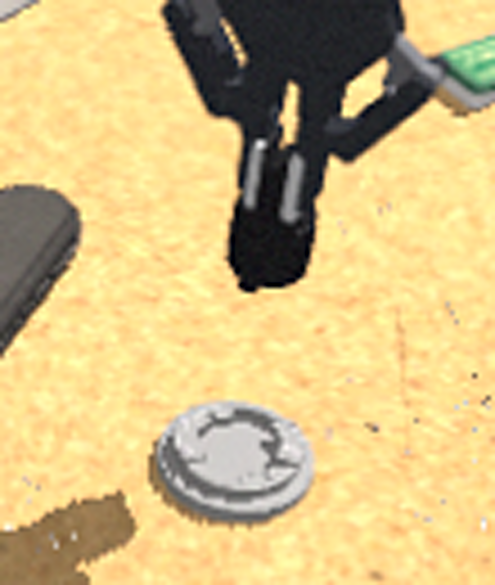

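The cap looks the same flat on the floor (w4) as in the air (w6), so it isn't tilted. It probably sits about 2 mm back along tool x, so I'll aim the TCP 2 mm past the hub axis, at (0.486, 0.190).

Run:
```python
from h import *
plan([0.4862,0.190,.135],1.8455)
```

```text
t cm [6.51 0.13 5.73] r deg [-0.08  0.03 -0.  ]  cur yaw 1.8455
```

```bash
python3 -m inch '[{"tx":3,"ty":0.1,"tz":0,"rx":0,"ry":0,"rz":0,"hand":1},{"tx":6.5,"ty":0.1,"tz":0,"rx":0,"ry":0,"rz":0,"hand":1},{"tx":6.5,"ty":0.1,"tz":2,"rx":0,"ry":0,"rz":0,"hand":1},{"tx":6.5,"ty":0.1,"tz":4,"rx":0,"ry":0,"rz":0,"hand":1},{"tx":6.5,"ty":0.1,"tz":5.7,"rx":0,"ry":0,"rz":0,"hand":1},{"tx":6.5,"ty":0.1,"tz":5.7,"rx":0,"ry":0,"rz":0,"hand":1},{"tx":6.5,"ty":0.1,"tz":5.7,"rx":0,"ry":0,"rz":0,"hand":1}]'
python3 - <<'E'
from h import *
s=sense(); print(s["position"],s["contact_force"],s["ft_torque"]); plan([0.4862,0.190,.135],1.8455)
o=[]
for n,(x,y) in (("top",(201,222)),("scene",(233,275))):
    im=snapshot(n)[...,::-1]; o.append(cv2.resize(np.clip(im[y-50:y+50,x-35:x+35]*2.,0,255).astype(np.uint8),None,fx=5.7,fy=5.7,interpolation=cv2.INTER_CUBIC))
cv2.imwrite("pics/v7.png",np.hstack(o))
E
```

```text
clock: 7.6
position: [0.4861, 0.1909, 0.1361]
eef_rot: [-0.0, 0.603, 0.798, -0.0]
contact_force: [-0.6, 0.7, 0.1]
finger_gap: 0.123
[0.4861 0.1909 0.1361] [-0.5844  0.7317  0.1141] [-0.045  -0.093  -0.0066]
t cm [-0.09 -0.02  0.11] r deg [-0.03  0.01  0.06]  cur yaw 1.8466
```

View pics/v7.png

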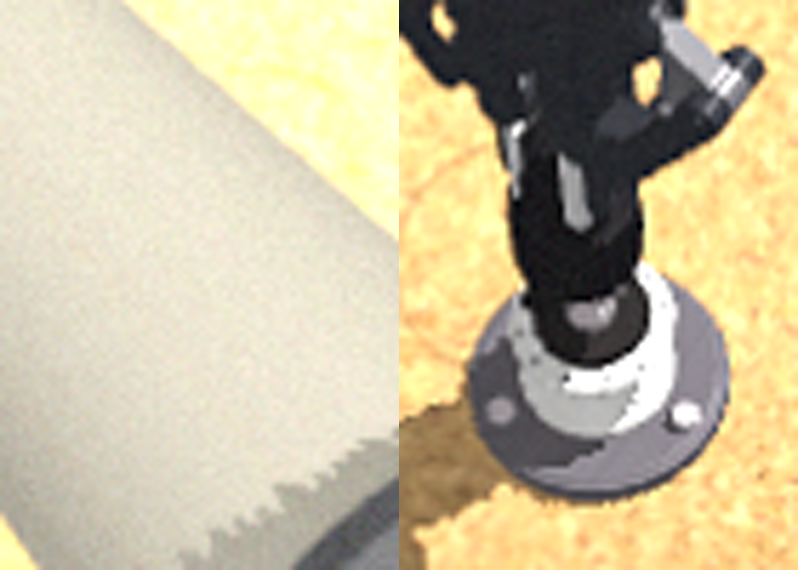

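Run:
```python
from h import *
for z in (.042,.048,.059,.09,.1): print(z,proj("scene",[.4865,.188,z]))
a=proj("scene",[.4865,.188,.09]);print("d/dx mm",proj("scene",[.4875,.188,.09])-a,"d/dy mm",proj("scene",[.4865,.189,.09])-a)
print("meas seal px",198+592/5.7,225+315/5.7,"cap skirt",198+577/5.7)
```

```text
0.042 [231.2796 280.1154]
0.048 [231.0704 278.3959]
0.059 [230.681  275.1916]
0.09 [229.5414 265.7849]
0.1 [229.1598 262.6261]
d/dx mm [-0.3676 -0.3486] d/dy mm [-0.4351  0.3284]
meas seal px 301.859649122807 280.2631578947368 cap skirt 299.2280701754386
```

In the scene view the cap's column leans about 1 px more than the axis should. That suggests my 2 mm allowance was too much, and the arm also settled 0.9 mm far, so I'll take back 1.5 mm. Then I'll lower over the taper, watching the side forces.

```bash
python3 -m inch '[{"tx":-0.15,"ty":0,"tz":0.3,"rx":0,"ry":0,"rz":0,"hand":1},{"tx":-0.15,"ty":0,"tz":0.6,"rx":0,"ry":0,"rz":0,"hand":1},{"tx":-0.15,"ty":0,"tz":0.9,"rx":0,"ry":0,"rz":0,"hand":1},{"tx":-0.15,"ty":0,"tz":1.2,"rx":0,"ry":0,"rz":0,"hand":1},{"tx":-0.15,"ty":0,"tz":1.5,"rx":0,"ry":0,"rz":0,"hand":1},{"tx":-0.15,"ty":0,"tz":1.8,"rx":0,"ry":0,"rz":0,"hand":1},{"tx":-0.15,"ty":0,"tz":1.8,"rx":0,"ry":0,"rz":0,"hand":1}]'
python3 - <<'E'
from h import *
s=sense(); print(s["position"],s["contact_force"],s["ft_torque"])
E
```

```text
clock: 8.4
position: [0.486, 0.1902, 0.1175]
eef_rot: [-0.0, 0.603, 0.798, -0.0]
contact_force: [0.6, 0.7, -1.0]
finger_gap: 0.128
[0.486  0.1902 0.1175] [ 0.6052  0.6537 -1.0393] [-0.051   0.0199  0.0112]
```

```bash
python3 -m inch '[{"tx":0,"ty":0,"tz":0.2,"rx":0,"ry":0,"rz":0,"hand":1},{"tx":0,"ty":0,"tz":0.4,"rx":0,"ry":0,"rz":0,"hand":1},{"tx":0,"ty":0,"tz":0.5,"rx":0,"ry":0,"rz":0,"hand":1},{"tx":0,"ty":0,"tz":0.5,"rx":0,"ry":0,"rz":0,"hand":1}]'
python3 - <<'E'
from h import *
s=sense(); print(s["position"],s["contact_force"],s["ft_torque"])
im=snapshot("scene")[225:325,183:283,::-1]; cv2.imwrite("pics/s8.png",cv2.resize(np.clip(im*2.,0,255).astype(np.uint8),None,fx=5.5,fy=5.5,interpolation=cv2.INTER_CUBIC))
E
```

```text
clock: 8.8
position: [0.4862, 0.1902, 0.1129]
eef_rot: [-0.0, 0.603, 0.798, -0.0]
contact_force: [-0.5, 1.0, -0.4]
finger_gap: 0.125
[0.4862 0.1902 0.1129] [-0.4808  0.9858 -0.4115] [0.0049 0.0308 0.0193]
```

View pics/s8.png

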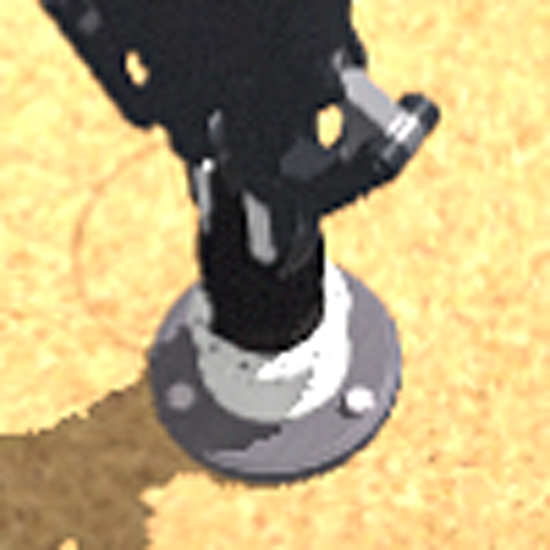

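Flange centre is at column 274 and the cap skirt at 263 in the 5.5x crop, so the cap is still about 1–2 mm toward +y. There is no side force. I'll nudge it back 1 mm and press on.

```bash
python3 -m inch '[{"tx":-0.1,"ty":0,"tz":0,"rx":0,"ry":0,"rz":0,"hand":1},{"tx":-0.1,"ty":0,"tz":0.1,"rx":0,"ry":0,"rz":0,"hand":1},{"tx":-0.1,"ty":0,"tz":0.2,"rx":0,"ry":0,"rz":0,"hand":1},{"tx":-0.1,"ty":0,"tz":0.3,"rx":0,"ry":0,"rz":0,"hand":1},{"tx":-0.1,"ty":0,"tz":0.3,"rx":0,"ry":0,"rz":0,"hand":1}]' 90
python3 - <<'E'
from h import *
s=sense(); print(s["position"],s["contact_force"],s["ft_torque"])
E
```

```text
clock: 9.35
position: [0.4868, 0.1899, 0.1107]
eef_rot: [0.0, 0.602, 0.798, 0.001]
contact_force: [-1.6, -0.6, 6.0]
finger_gap: 0.121
[0.4868 0.1899 0.1107] [-1.589  -0.6109  5.9788] [-0.013   0.4305 -0.0491]
```

```bash
python3 -m inch '[{"tx":0,"ty":0,"tz":0.1,"rx":0,"ry":0,"rz":0,"hand":1},{"tx":0,"ty":0,"tz":0.2,"rx":0,"ry":0,"rz":0,"hand":1},{"tx":0,"ty":0,"tz":0.2,"rx":0,"ry":0,"rz":0,"hand":1}]'
python3 - <<'E'
from h import *
s=sense(); print(s["position"],s["contact_force"],s["ft_torque"])
E
```

```text
clock: 9.65
position: [0.4867, 0.1898, 0.1085]
eef_rot: [0.0, 0.603, 0.798, 0.0]
contact_force: [-1.1, 0.9, 3.2]
finger_gap: 0.121
[0.4867 0.1898 0.1085] [-1.0597  0.9432  3.204 ] [0.1701 0.276  0.0143]
```

```bash
python3 -m inch '[{"tx":0,"ty":0,"tz":0.1,"rx":0,"ry":0,"rz":0,"hand":1},{"tx":0,"ty":0,"tz":0.2,"rx":0,"ry":0,"rz":0,"hand":1},{"tx":0,"ty":0,"tz":0.2,"rx":0,"ry":0,"rz":0,"hand":1}]'
python3 - <<'E'
from h import *
s=sense(); print(s["position"],s["contact_force"],s["ft_torque"])
E
python3 -m inch '[{"tx":0,"ty":0,"tz":0.1,"rx":0,"ry":0,"rz":0,"hand":1},{"tx":0,"ty":0,"tz":0.2,"rx":0,"ry":0,"rz":0,"hand":1},{"tx":0,"ty":0,"tz":0.2,"rx":0,"ry":0,"rz":0,"hand":1}]'
python3 - <<'E'
from h import *
s=sense(); print(s["position"],s["contact_force"],s["ft_torque"])
E
```

```text
clock: 9.95
position: [0.486, 0.1891, 0.1051]
eef_rot: [-0.0, 0.603, 0.798, -0.0]
contact_force: [0.6, 1.8, -8.5]
finger_gap: 0.12
[0.486  0.1891 0.1051] [ 0.5771  1.8286 -8.5162] [ 0.5414 -0.2374  0.0293]
clock: 10.25
position: [0.486, 0.1892, 0.1033]
eef_rot: [-0.0, 0.603, 0.798, -0.0]
contact_force: [0.8, 2.3, -9.4]
finger_gap: 0.116
[0.486  0.1892 0.1033] [ 0.8135  2.3334 -9.4297] [ 0.5619 -0.0163  0.0231]
```

Clicked: the push turned into a 9 N pull. I'll keep lowering onto the seal.

```bash
python3 -m inch '[{"tx":0,"ty":0,"tz":0.1,"rx":0,"ry":0,"rz":0,"hand":1},{"tx":0,"ty":0,"tz":0.2,"rx":0,"ry":0,"rz":0,"hand":1},{"tx":0,"ty":0,"tz":0.3,"rx":0,"ry":0,"rz":0,"hand":1},{"tx":0,"ty":0,"tz":0.3,"rx":0,"ry":0,"rz":0,"hand":1},{"tx":0,"ty":0,"tz":0.3,"rx":0,"ry":0,"rz":0,"hand":1}]'
python3 - <<'E'
from h import *
s=sense(); print(s["position"],s["contact_force"],s["ft_torque"])
E
```

```text
clock: 10.75
position: [0.487, 0.1892, 0.1014]
eef_rot: [0.0, 0.603, 0.798, 0.0]
contact_force: [-0.6, 0.0, 1.2]
finger_gap: 0.12
[0.487  0.1892 0.1014] [-0.6432  0.0046  1.1966] [-0.0794  0.218  -0.0148]
```

```bash
python3 -m inch '[{"tx":0,"ty":0,"tz":0.1,"rx":0,"ry":0,"rz":0,"hand":1},{"tx":0,"ty":0,"tz":0.2,"rx":0,"ry":0,"rz":0,"hand":1},{"tx":0,"ty":0,"tz":0.3,"rx":0,"ry":0,"rz":0,"hand":1},{"tx":0,"ty":0,"tz":0.3,"rx":0,"ry":0,"rz":0,"hand":1},{"tx":0,"ty":0,"tz":0.3,"rx":0,"ry":0,"rz":0,"hand":1}]'
python3 - <<'E'
from h import *
s=sense(); print(s["position"],s["contact_force"],s["ft_torque"])
E
```

```text
clock: 11.25
position: [0.487, 0.1893, 0.0987]
eef_rot: [0.001, 0.603, 0.798, 0.0]
contact_force: [-2.0, -1.6, 8.9]
finger_gap: 0.12
[0.487  0.1893 0.0987] [-2.0477 -1.5638  8.8924] [-0.3914  0.4678 -0.0329]
```

```bash
python3 -m inch '[{"tx":0,"ty":0,"tz":0.04,"rx":0,"ry":0,"rz":0,"hand":1},{"tx":0,"ty":0,"tz":0.04,"rx":0,"ry":0,"rz":0,"hand":1},{"tx":0,"ty":0,"tz":0.04,"rx":0,"ry":0,"rz":0,"hand":1},{"tx":0,"ty":0,"tz":0.04,"rx":0,"ry":0,"rz":0,"hand":1},{"tx":0,"ty":0,"tz":0.04,"rx":0,"ry":0,"rz":0,"hand":1}]'
python3 - <<'E'
from h import *
s=sense(); print(s["position"],s["contact_force"],s["ft_torque"],s["finger_gap"])
a=snapshot("scene"); cv2.imwrite("pics/s9full.png",a[...,::-1]); im=a[225:325,183:283,::-1]; cv2.imwrite("pics/s9.png",cv2.resize(np.clip(im*2.5,0,255).astype(np.uint8),None,fx=5.5,fy=5.5,interpolation=cv2.INTER_CUBIC))
im=snapshot("wrist"); cv2.imwrite("pics/w9.png",im[...,::-1])
s=sense(); print(s["position"],s["contact_force"])
E
```

```text
clock: 11.75
position: [0.487, 0.1893, 0.0984]
eef_rot: [0.001, 0.603, 0.798, 0.0]
contact_force: [-1.8, -1.9, 10.5]
finger_gap: 0.119
[0.487  0.1893 0.0984] [-1.7677 -1.8879 10.4742] [-0.4208  0.557  -0.0287] 0.11924951564722495
[0.4871 0.1893 0.0984] [-0.9479 -1.7139  9.2632]
```

View pics/s9.png

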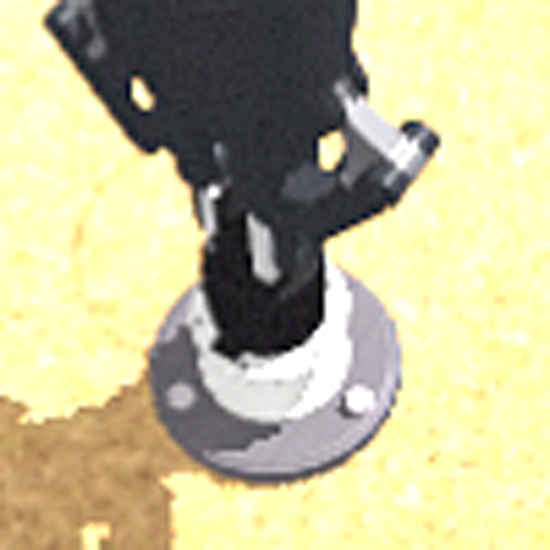

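View pics/w9.png

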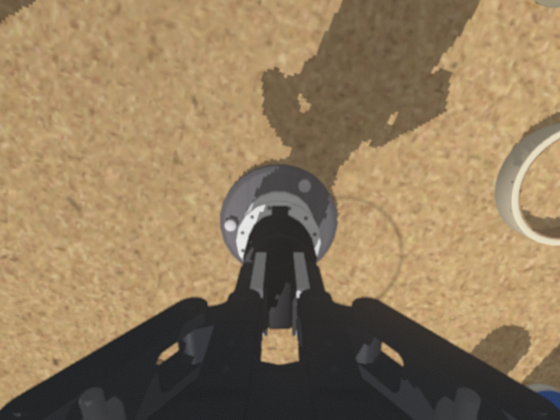

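The cap sits on the flange in both views (scene crop about (265,350), wrist (280,225)), down over the seal. The TCP sank 3.3 mm past first contact at about 10 N, which matches the seal's 3 N/mm. I'm handing in.

Run:
```python
from h import *
print(hand_in()); s=sense(); print(s["clock"],s["position"],s["contact_force"])
```

```text
the job is handed in; nothing more can be done
None
the job is handed in; nothing more can be done
```

The cap is on the hub and I've handed the job in, with the gripper still holding it and pressing down. `hand_in()` gives no verdict, so I can't confirm the judged result.

**What I did:** I gripped the wing, turned it about 65° anticlockwise out of the keeper, and lifted it clear to about 14 cm. I then lowered it over the stud; the push reached at least 6 N, then became a 9 N pull at the click. I kept pressing onto the seal and handed in at about 12 s of the 45 s allowed.

**Last checks:**
- **Push:** about 9–10.5 N down. The tool sank 3.3 mm past first contact with the seal, which matches its 3 N per mm.
- **Position:** the tool was upright and about 1 mm from the measured stud axis. The cap looked centred on the flange in the scene and wrist pictures.
- **Grip:** set to 90 N, with the fingers steady on the wing.
- **Bystanders:** none were moved on purpose, and every pass over the bench cleared them. I did not re-measure their positions at the end.

**What disagreed:**
- **Cap offset:** the wrist camera put the cap 2–3 mm back in the grip, while the scene camera put it near centre. I aimed between the two, and about 2.5 N of side force remained.
- **Finger opening:** it read about 10 mm on the 12 mm wing.
- **First move:** it was refused because I left fields out of its rows, so the arm did not move.

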